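# Fit and latch the locker locks

### The job

Slide the parts case's doors aside to reach the lock units (they may lie in either compartment or both), lay every lock unit flat in a seat of its own on the lock rail, and with the mallet strike down the sprung pin of each filled seat until it snaps fully down and stays; leave the pins of empty seats up and press no pin with the gripper itself. Finish with the mallet standing on its rubber mat as it was found, on its striking face, and both case doors fully shut, leaving the padlocks, tin and tape measure alone.

Things in the scene. Friction and masses are not known exactly. Their poses are not given: they have to be found in the camera images.
- case: Low beige case fixed on the bench, 226 (x) x 310 (y) x 50 mm, walls 8 mm; origin at the centre of its underside. A partition at y = 0 makes two compartments, each with a white tray (188 x 86 mm, rim 16 mm and floor 10 mm above the bench) centred at case y = +/-88.5 mm: lock units and padlocks lie mixed in them. Two clear doors lie flat on top, each sliding over or under the other.
- door_upper (a joint): Travel (m) of the upper sliding door, which at 0 covers the case's +y compartment; it slides along the case's -y, above the other door, up to 0.12 where its compartment is uncovered from 30 mm off the case's middle to its end wall. About 2 N of friction; stays where it is left.
- door_upper_handle (a point): Top centre of the upper door's steel fin handle, 76 mm above the bench: 50 mm long in case x, 12 mm thick in case y, 15 mm tall, at the door's outer (+y) edge. It moves with the door. Axes as the case.
- door_lower (a joint): Travel (m) of the lower sliding door, which at 0 covers the case's -y compartment; it slides along the case's +y, beneath the other door, up to 0.12. About 2 N of friction; stays where it is left.
- door_lower_handle (a point): Top centre of the lower door's steel fin handle, 76 mm above the bench: 50 mm long in case x, 12 mm thick in case y, 21 mm tall, at the door's outer (-y) edge. It moves with the door. Axes as the case.
- rail: Beige lock rail, fixed on the bench: slab 110 (x) x 274 (y) x 12 mm with four seats in a row along its y, 68 mm apart; in front (-x) of each seat a dark boss with a sprung steel pin. Origin at the underside, 5 mm nearer -x than the slab's centre.
- mat: Black rubber mat fixed on the bench, 210 (x) x 85 (y) x 3 mm, origin at the centre of its underside: the mallet's place.
- mallet: Mallet, 0.4 kg, most of it in the head. Black head 42 mm across, 70 mm tall, standing by itself on its flat striking face; level wooden handle. Origin at the centre of the lower striking face, z up the head's axis. The handle runs along its -x from the head (21 mm) to 154 mm from the axis, 16 mm wide (y), 26 mm tall, centre line at z = 35 mm.
- padlock0: Bystander: brass padlock lying in a tray, body 36 x 44 x 20 mm; origin at the centre of its underside.
- padlock1: Bystander: a second padlock, the same.
- tin: Bystander: steel tin, 60 mm across, 50 mm tall, on the bench beyond the middle; origin at the centre of its underside.
- tape_measure: Bystander: grey tape measure, 60 x 30 x 55 mm tall, on the bench beyond the middle; origin at the centre of its underside.
- seat0 (a point): Centre of the floor of a seat, 12 mm above the bench: a pocket 62 (rail x) x 50 (rail y) mm inside lips 6 mm high. A unit fits with its long side along rail x, either way round, 3 mm to spare on each side. Axes as the rail. The axis of its pin0 stands 46 mm off towards rail -x: pin head 18 mm across, top 46 mm above the bench when up, 34 mm when down; boss 28 x 26 mm, 28 mm high.
- pin0 (a joint): Travel (m) of the sprung pin of seat0: 0 up, 0.012 down. Its spring resists with up to 10 N (most near 2 mm); short of about 6 mm the pin springs back up, beyond that it snaps down and stays for good. As it goes down a tongue slides 10 mm out of the boss over the edge of the unit and holds it; with the tongue out no unit can be put in.
- lock0: Lock unit, about 0.16 kg: steel base plate 56 (x) x 44 (y) x 8 mm with a grey upright grip block 26 (x) x 18 (y) mm in its middle, up to 34 mm high, and a round key face on top. Origin at the centre of its underside, z up. Lies in a tray of the case at the start, long side roughly along case y. Three or four of these are present; all are alike.
- seat1 (a point): Centre of the floor of a seat, 12 mm above the bench: a pocket 62 (rail x) x 50 (rail y) mm inside lips 6 mm high. A unit fits with its long side along rail x, either way round, 3 mm to spare on each side. Axes as the rail. The axis of its pin1 stands 46 mm off towards rail -x: pin head 18 mm across, top 46 mm above the bench when up, 34 mm when down; boss 28 x 26 mm, 28 mm high.
- pin1 (a joint): Travel (m) of the sprung pin of seat1: 0 up, 0.012 down. Its spring resists with up to 10 N (most near 2 mm); short of about 6 mm the pin springs back up, beyond that it snaps down and stays for good. As it goes down a tongue slides 10 mm out of the boss over the edge of the unit and holds it; with the tongue out no unit can be put in.
- lock1: Lock unit, about 0.16 kg: steel base plate 56 (x) x 44 (y) x 8 mm with a grey upright grip block 26 (x) x 18 (y) mm in its middle, up to 34 mm high, and a round key face on top. Origin at the centre of its underside, z up. Lies in a tray of the case at the start, long side roughly along case y. Three or four of these are present; all are alike.
- seat2 (a point): Centre of the floor of a seat, 12 mm above the bench: a pocket 62 (rail x) x 50 (rail y) mm inside lips 6 mm high. A unit fits with its long side along rail x, either way round, 3 mm to spare on each side. Axes as the rail. The axis of its pin2 stands 46 mm off towards rail -x: pin head 18 mm across, top 46 mm above the bench when up, 34 mm when down; boss 28 x 26 mm, 28 mm high.
- pin2 (a joint): Travel (m) of the sprung pin of seat2: 0 up, 0.012 down. Its spring resists with up to 10 N (most near 2 mm); short of about 6 mm the pin springs back up, beyond that it snaps down and stays for good. As it goes down a tongue slides 10 mm out of the boss over the edge of the unit and holds it; with the tongue out no unit can be put in.
- lock2: Lock unit, about 0.16 kg: steel base plate 56 (x) x 44 (y) x 8 mm with a grey upright grip block 26 (x) x 18 (y) mm in its middle, up to 34 mm high, and a round key face on top. Origin at the centre of its underside, z up. Lies in a tray of the case at the start, long side roughly along case y. Three or four of these are present; all are alike.
- seat3 (a point): Centre of the floor of a seat, 12 mm above the bench: a pocket 62 (rail x) x 50 (rail y) mm inside lips 6 mm high. A unit fits with its long side along rail x, either way round, 3 mm to spare on each side. Axes as the rail. The axis of its pin3 stands 46 mm off towards rail -x: pin head 18 mm across, top 46 mm above the bench when up, 34 mm when down; boss 28 x 26 mm, 28 mm high.
- pin3 (a joint): Travel (m) of the sprung pin of seat3: 0 up, 0.012 down. Its spring resists with up to 10 N (most near 2 mm); short of about 6 mm the pin springs back up, beyond that it snaps down and stays for good. As it goes down a tongue slides 10 mm out of the boss over the edge of the unit and holds it; with the tongue out no unit can be put in.
- lock3: Lock unit, about 0.16 kg: steel base plate 56 (x) x 44 (y) x 8 mm with a grey upright grip block 26 (x) x 18 (y) mm in its middle, up to 34 mm high, and a round key face on top. Origin at the centre of its underside, z up. Lies in a tray of the case at the start, long side roughly along case y. Three or four of these are present; all are alike.
Not all that is in view belongs to the job. What is shaped like the mallet but orange or turquoise is not meant.

How it is judged:
By the outcome, as a careful person would: the job done as asked, in the order asked, and still so for the second after the job is handed in, with the robot touching nothing.
Of lock0, lock1, lock2, lock3 only 3 to 4 are there at a start; the rules pass over those that are not, and their reading is None.
At some moment in a run one of lock0, lock1, lock2, lock3 may be knocked a few centimetres aside while the robot is not near it.
It also fails if it takes over 210 s, if anything falls off the work surface, if the arm or the gripper's body presses on something with over 40 N, if the wrist force passes 120 N, or if a joint passes its speed limit or range.

### The arm

A 7-joint arm with a two-finger parallel gripper is mounted at the origin on the work surface. World frame = base frame: x ahead of the robot, y to its left, z up, the work surface at z = 0. Lengths are in m, angles in rad, forces in N, time in s.
With the tool pointing down it reaches from about 0.425 to 0.875 m from the base axis. Payload 4.7 kg.
Tool frame: the origin (TCP) lies between the finger pads; the fingertips stand 14 mm ahead of it and the grasp point (between the pads) lies 5 mm behind it; z points along the fingers, y is the line along which they close (so a half turn about z gives the same grasp; the last joint's range is limited). The gripper opens to 87 mm and grips with 3 to 60 N. Pads are 19 mm wide; open, the fingers measure 117 mm over their backs; the gripper's body (75 mm by 190 mm) begins 51 mm behind the grasp point.
Start: joints at [-1.32, 0.321, -0.07, 1.45, 0.023, 1.371, -0.057], TCP at [0.153, 0.632, 0.237] pointing down, gripper open.
Joint ranges: [-2.86, 2.86], [-0.3, 2.09], [-1.38, 1.24], [0.06, 2.45], [-1.56, 4.7], [0.09, 2.05], [-2.69, 2.69]. Speed limits (rad/s): [2.57, 2.57, 3.14, 3.14, 3.14, 3.14, 3.14].

### API

Orientations are given as a rotation vector (axis times angle).
In Python, from bench import ctrl gives the robot as it stands.
- The arm moves only by the shell command python3 -m inch 'ROWS' [OPENING] [FORCE]. ROWS is JSON, a list of rows, each a list of 6 numbers: the shift along the world's x, y, z in mm, then the turn, a rotation vector about the world's x, y, z in degrees. In form: [[tx, ty, tz, rx, ry, rz], ...]. A call has 1 to 20 rows; each row is the pose to reach, as a shift and turn from the pose commanded when the call began; what a row does not reach only later rows make up. A row lasts 1/8 s, in which the tool goes at most 62.5 mm and 10.7 degrees, less where a joint would pass 70% of its speed; a pose out of reach is approached as far as the arm can. A call with a gripper value outside its range is refused whole. OPENING is the finger opening in mm, from 0 to 87, set as the call begins (- or left out, the last holds). The fingers move at their own pace and stop on an object; FORCE is the grip in N (left out, the last holds). Time passes only in rows, so rows that repeat a pose let the fingers close. It gives the time, the measured TCP pose, the force, the opening and the grip force at its end, in the units of the state.
- ctrl.get_state(): the state, without advancing time (a new reading comes with each control period).
- ctrl.get_image(name): name is "scene" or "side" or "wrist"; returns (picture, depth): 400x640x3 uint8, red, green, blue; 400x640 float32, m along the optical axis (not along the pixel's ray), 0 where there is no reading.
- ctrl.camera_params(name): a dict with "mtx" (3x3 intrinsics, pixels), "T" (4x4, takes a point from camera to world coordinates). Camera axes: x right, y down, z forward; pixel columns grow to the right and rows downward; lengths in m; the calibration is good to about 2 mm. The wrist camera is an equidistant fisheye: a pixel r from the principal point sees the ray r / f radians off the axis. A picture is of the moment at which its call begins: read the wrist's pose just before it. camera_params takes no time and is no camera call; for the wrist camera it gives the pose at the moment of the call.
- ctrl.close_job(): hands the job in; it is judged then, once.
The state is a dict: "time": time; "joint_positions": joint angles; "qd": joint speeds; "joint_torque": joint torques, N m; "position": TCP position; "tool_rot": TCP orientation; "ft_force": force on the tool from outside, world axes, zero at the start; "torque": the same for the moment, N m; "grip_width": opening from 0.0 (shut) to 1.0 (fully open); "grip_force": force on a finger pad.
Only numpy, scipy, OpenCV 4.12 (cv2) and the standard library are available. Lean on these libraries where they do the work, as an engineer would, in place of code of your own. Each camera call takes 0.05 s, during which the arm holds its last target. There are 200 camera calls.

## Working session

There is one attempt and no reset: what is moved stays moved. The work goes in short steps, Python scripts to look and compute and a shell command to move; the robot and the scene stay as the last step left them, time stands still between calls to the robot, and variables do not carry over. Pictures are saved under pics/ and viewed, at most 14 in all, crops included, and the job is handed in when it is done.

```bash
mkdir -p pics; ls; python3 - <<'E'
from bench import ctrl
import cv2,numpy as np
s=ctrl.get_state();print(s['time'],s['position'],s['tool_rot'],s['ft_force'],s['grip_width'])
for n in ['scene','side','wrist']:
    p=ctrl.camera_params(n);print(n,np.round(p['mtx'],1).tolist(),np.round(p['T'],3).tolist())
    im,d=ctrl.get_image(n);cv2.imwrite(f'pics/{n}0.png',im[...,::-1]);np.save(f'pics/{n}0.npy',d)
E
```

```text
pics
0.0 [0.15240916 0.63133935 0.23547322] [-3.70986138e-01 -3.11950547e+00  2.93451333e-03] [ 0.21256919 -0.10116046 -0.66705938] 1.002939511780214
scene [[518.9, 0.0, 319.5], [0.0, 518.9, 201.7], [0.0, 0.0, 1.0]] [[0.663, 0.519, -0.539, 1.183], [0.748, -0.444, 0.493, -0.627], [0.017, -0.73, -0.683, 0.982], [0.0, 0.0, 0.0, 1.0]]
side [[516.9, 0.0, 321.7], [0.0, 516.9, 199.5], [0.0, 0.0, 1.0]] [[0.961, -0.197, 0.192, 0.201], [-0.275, -0.684, 0.676, -0.934], [-0.002, -0.703, -0.712, 1.076], [0.0, 0.0, 0.0, 1.0]]
wrist [[309.7, 0.0, 325.0], [0.0, 309.7, 199.4], [0.0, 0.0, 1.0]] [[0.234, 0.939, 0.25, 0.085], [0.972, -0.226, -0.062, 0.648], [-0.002, 0.258, -0.966, 0.384], [0.0, 0.0, 0.0, 1.0]]
```

View pics/scene0.png

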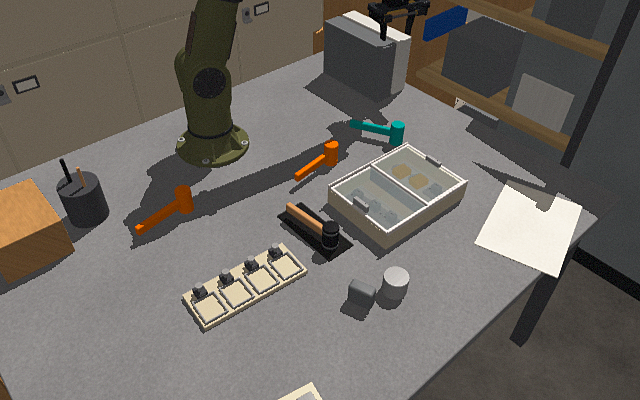

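View pics/side0.png

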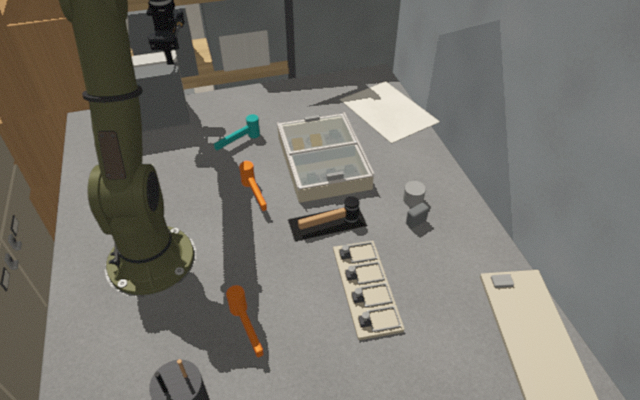

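The scene view shows the case at about (397,193), the mallet with black head and wooden handle on its mat at (315,228), the rail at (245,285), and orange and turquoise decoys at (165,210), (318,160) and (380,130). The side view agrees: case (325,155), mallet (330,215), rail (370,290). Only the mallet on the black mat fits the description. Next I measure with depth and colour.

```bash
cat > h.py <<'E'
from bench import ctrl
import cv2,numpy as np
def cast(n,uv,z,T=None,K=None):
    p=ctrl.camera_params(n); K=p['mtx'] if K is None else K; T=p['T'] if T is None else T
    uv=np.atleast_2d(np.asarray(uv,float)); x=(uv[:,0]-K[0,2])/K[0,0]; y=(uv[:,1]-K[1,2])/K[1,1]
    if n=='wrist':
        r=np.hypot(x,y); s=np.where(r>1e-9,np.sin(r)/np.maximum(r,1e-9),1); d=np.c_[x*s,y*s,np.cos(r)]
    else: d=np.c_[x,y,np.ones_like(x)]
    d=d@T[:3,:3].T; t=T[:3,3]; return t+d*((z-t[2])/d[:,2])[:,None]
def cloud(n,d,T=None):
    p=ctrl.camera_params(n);K=p['mtx'];T=p['T'] if T is None else T
    v,u=np.mgrid[:400,:640]; x=(u-K[0,2])/K[0,0]; y=(v-K[1,2])/K[1,1]
    if n=='wrist':
        r=np.hypot(x,y); k=np.where(r>1e-9,np.tan(np.minimum(r,1.5))/np.maximum(r,1e-9),1); x=x*k;y=y*k
    P=np.stack([x*d,y*d,d],-1)@T[:3,:3].T+T[:3,3]; P[d<=0]=np.nan; return P
E
python3 - <<'E'
from h import *
for n in ['scene','side']:
    im=cv2.imread(f'pics/{n}0.png');P=cloud(n,np.load(f'pics/{n}0.npy'));hsv=cv2.cvtColor(im,cv2.COLOR_BGR2HSV).astype(int)
    X,Y,Z=P[...,0],P[...,1],P[...,2];ok=(X>.3)&(X<.95)&(abs(Y)<.7)
    beige=(hsv[...,0]>12)&(hsv[...,0]<30)&(hsv[...,1]>25)&(hsv[...,2]>110)
    def rect(m,name):
        m=cv2.morphologyEx((m&ok).astype(np.uint8),cv2.MORPH_OPEN,np.ones((1,1)))
        k,l,st,c=cv2.connectedComponentsWithStats(m,connectivity=8)
        for i in range(1,k):
            if st[i,4]>120:
                q=P[l==i];r=cv2.minAreaRect((q[:,:2]*1000).astype(np.float32));print(n,name,np.round(r[0]),np.round(r[1]),round(r[2],1),'z',np.round(np.percentile(q[:,2],[5,50,95])*1000),st[i,:4],st[i,4])
    rect(beige&(Z>.006)&(Z<.024),'rail');rect(beige&(Z>.042)&(Z<.06),'case')
    rect((hsv[...,2]<60)&(Z<.008)&(Z>-.003),'mat'); rect((hsv[...,0]<20)&(hsv[...,1]>90)&(Z>.03)&(Z<.06),'handle')
    rect((hsv[...,2]<60)&(Z<.08)&(Z>.06),'head');rect((Z>.069)&(Z<.08)&(Y>-.05)&(Y<.4)&(X>.5),'fin');rect((Z>.03)&(Z<.06)&(X>.8)&(Y<.1),'tin')
a=cv2.imread('pics/scene0.png')[130:260,270:480];b=cv2.imread('pics/side0.png')[100:240,270:480]
cv2.imwrite('pics/c0.png',np.vstack([cv2.resize(a,None,fx=2.15,fy=2.15,interpolation=2),cv2.resize(b,None,fx=2.15,fy=2.15,interpolation=2)]))
E
```

```text
scene rail [ 513. -240.] [275. 115.] 85.5 z [10. 14. 17.] [182 243 126  86] 1229
scene rail [ 537. -142.] [48. 64.] 86.8 z [11. 14. 18.] [272 255  28  23] 339
scene rail [ 531. -208.] [52. 65.] 86.4 z [11. 14. 17.] [247 268  30  24] 372
scene rail [ 525. -276.] [51. 62.] 88.1 z [11. 14. 18.] [221 281  32  25] 403
scene rail [ 520. -343.] [51. 63.] 86.3 z [11. 14. 17.] [195 295  31  27] 442
scene rail [ 803. -318.] [85. 38.] 49.4 z [15. 17. 20.] [278 382  45  18] 319
scene case [313. 148.] [ 24. 162.] 2.3 z [44. 49. 55.] [295 150  43  28] 213
scene case [462. -15.] [124.  17.] 6.1 z [48. 52. 55.] [286 202  37  28] 203
scene mat [429.  32.] [100.  18.] 2.7 z [2. 5. 7.] [296 203  29  21] 140
scene mat [482. -19.] [212. 115.] 1.0 z [1. 5. 7.] [277 211  76  54] 985
scene handle [313. 150.] [ 25. 166.] 2.6 z [32. 46. 55.] [294 149  44  32] 403
scene handle [464. -17.] [128.  21.] 4.5 z [32. 49. 55.] [286 202  37  33] 402
scene head [550. -10.] [39. 42.] 48.6 z [65. 74. 78.] [322 221  17  16] 201
scene fin [551. -10.] [40. 43.] 24.6 z [71. 75. 78.] [322 220  17  14] 182
side rail [533.  93.] [ 32. 227.] 81.7 z [ 7. 15. 23.] [296 183  77  18] 328
side rail [ 512. -240.] [279. 112.] 85.4 z [ 8. 11. 16.] [333 241  71  98] 2964
side rail [ 839. -467.] [340. 154.] 78.4 z [11. 15. 18.] [480 270 118 130] 8299
side case [310. 137.] [ 17. 145.] 4.6 z [43. 47. 52.] [249 170  17  37] 166
side case [532.  94.] [ 41. 226.] 80.1 z [43. 47. 54.] [295 176  78  16] 231
side case [461. -17.] [134.  21.] 3.4 z [45. 49. 53.] [298 208  48  17] 245
side mat [480.  -6.] [ 85. 206.] 89.2 z [-1.  2.  6.] [289 210  78  31] 864
side handle [311. 139.] [ 21. 150.] 3.5 z [34. 47. 52.] [249 168  18  42] 234
side handle [462. -17.] [137.  22.] 4.9 z [32. 47. 53.] [298 208  49  21] 418
side head [546. -10.] [42. 37.] 79.7 z [64. 72. 75.] [344 196  15  14] 154
side fin [548.  -9.] [41. 40.] 84.3 z [70. 72. 75.] [344 196  15  12] 126
```

View pics/c0.png

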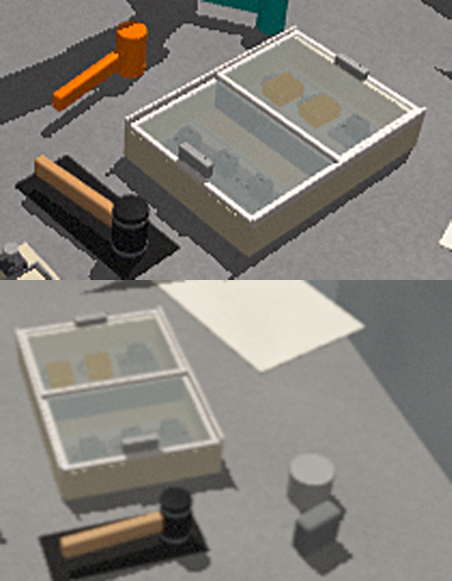

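The crop shows three grey lock units in the near compartment, roughly (190,137), (225,160) and (255,182) in crop pixels. The far compartment holds two brass padlocks at (283,88) and (320,108) and one lock unit at (350,125), so there are four locks. The near fin is the taller one (lower door). I cast the case corners and fins next.

```bash
python3 - <<'E'
from h import *
cs=np.array([(252,218),(424,110),(297,27),(127,122)])/2.15+[270,130]
C=cast('scene',cs,.057)[:,:2]*1000;print('scene corners',C.round(),'len',[np.linalg.norm(C[i]-C[i-1]).round() for i in range(4)],'ctr',C.mean(0))
cd=np.array([(219,440),(160,308),(17,328),(62,467)])*1.-[0,280];cd=cd/2.15+[270,100]
D=cast('side',cd,.057)[:,:2]*1000;print('side corners',D.round(),'len',[np.linalg.norm(D[i]-D[i-1]).round() for i in range(4)],'ctr',D.mean(0))
for Q in (C,D):
    e=(Q[1]-Q[0])+(Q[2]-Q[3]);print('yaw',np.degrees(np.arctan2(-e[0],e[1])))
print('near fin',cast('scene',[361.6,203],.076)*1000,cast('side',[334.9,173.5],.076)*1000)
print('far fin',cast('scene',[433.7,159.8],.076)*1000,cast('side',[312.3,118.6],.076)*1000)
E
```

```text
scene corners [[643.  97.]
 [656. 404.]
 [432. 414.]
 [426. 100.]] len [np.float64(216.0), np.float64(308.0), np.float64(223.0), np.float64(314.0)] ctr [539.17689053 253.95703608]
side corners [[644.  92.]
 [659. 401.]
 [436. 412.]
 [427. 100.]] len [np.float64(217.0), np.float64(309.0), np.float64(224.0), np.float64(312.0)] ctr [541.8180346  251.31153424]
yaw -1.7365182382413344
yaw -2.2035852600238592
near fin [[542.27439939 106.11767379  76.        ]] [[535.8558676  105.96321609  76.        ]]
far fin [[548.41262388 386.57613202  76.        ]] [[542.40571264 375.8412091   76.        ]]
```

```bash
python3 -m inch '[[388,-525,-60,0,0,11.5],[388,-525,-60,0,0,11.5],[388,-525,-60,0,0,11.5],[388,-525,-60,0,0,11.5],[388,-525,-60,0,0,11.5],[388,-525,-60,0,0,11.5],[388,-525,-60,0,0,11.5],[388,-525,-60,0,0,11.5],[388,-525,-60,0,0,11.5],[388,-525,-60,0,0,11.5],[388,-525,-60,0,0,11.5],[388,-525,-60,0,0,11.5],[388,-525,-60,0,0,11.5]]' 40 30
cat > snap.py <<'E'
import sys
from h import *
n=sys.argv[1];f=sys.argv[2]
p=ctrl.camera_params(n);im,d=ctrl.get_image(n);cv2.imwrite(f'pics/{f}.png',im[...,::-1]);np.savez(f'pics/{f}.npz',d=d,T=p['T'])
s=ctrl.get_state();print(round(s['time'],2),np.round(s['position']*1000 if hasattr(s['position'],'shape') else np.array(s['position'])*1000,1),np.round(s['tool_rot'],3),np.round(s['ft_force'],1),s['grip_width'])
E
python3 snap.py wrist w1
```

```text
time: 1.78
position: [0.5399, 0.1079, 0.1763]
tool_rot: [-0.055, -3.14, -0.001]
ft_force: [-0.3, 0.5, -0.3]
grip_width: 0.459
grip_force: 0.0
1.82 [539.8 108.5 176.4] [-5.30e-02 -3.14e+00 -1.00e-03] [0.8 0.5 0.4] 0.4578054082271129
```

View pics/w1.png

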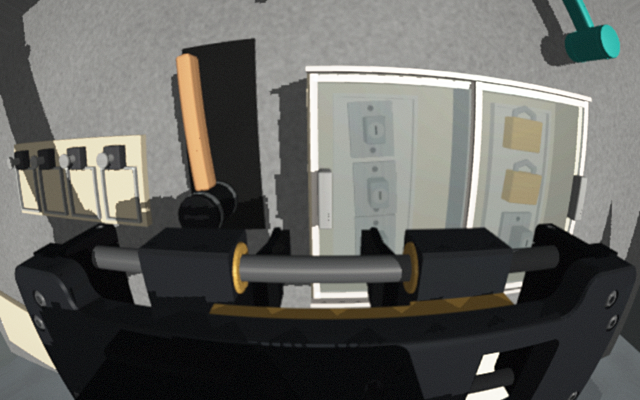

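The wrist view shows three locks at (376,127), (376,193) and (370,235), the fin of the lower door at (326,198) with ends about (326,170) and (326,227), and the padlocks with the fourth lock at right (517,230).

```bash
python3 - <<'E'
from h import *
z=np.load('pics/w1.npz')
print((cast('wrist',[(320,170),(332,170),(320,227),(331,227),(308,68),(315,300),(590,97)],.076,T=z['T'])*1000).round(1))
print('locks',(cast('wrist',[(376,127),(376,193),(517,232)],.044,T=z['T'])*1000).round(1))
P=cloud('wrist',z['d'],z['T']);print((P[175:225:12,322:332:3]*1000).round(0).tolist())
E
```

```text
[[511.6 104.8  76. ]
 [512.  114.5  76. ]
 [560.8 102.8  76. ]
 [561.1 112.2  76. ]
 [428.5  98.3  76. ]
 [634.8  95.   76. ]
 [434.8 390.8  76. ]]
locks [[478.7 156.3  44. ]
 [540.5 155.9  44. ]
 [590.5 321.8  44. ]]
[[[516.0, 106.0, 76.0], [516.0, 109.0, 76.0], [516.0, 111.0, 76.0], [516.0, 114.0, 75.0]], [[526.0, 106.0, 76.0], [526.0, 108.0, 77.0], [526.0, 111.0, 76.0], [526.0, 113.0, 76.0]], [[536.0, 105.0, 75.0], [536.0, 108.0, 76.0], [536.0, 110.0, 77.0], [536.0, 113.0, 76.0]], [[546.0, 105.0, 76.0], [547.0, 108.0, 76.0], [546.0, 110.0, 77.0], [547.0, 113.0, 76.0]], [[557.0, 105.0, 77.0], [557.0, 107.0, 76.0], [557.0, 110.0, 76.0], [557.0, 112.0, 76.0]]]
```

```bash
python3 -m inch '[[-2,1,-60,0,0,0],[-2,1,-98,0,0,0],[-2,1,-98,0,0,0],[-2,1,-98,0,0,0]]' 40 30; python3 -m inch '[[0,0,0,0,0,0],[0,0,0,0,0,0],[0,0,0,0,0,0],[0,0,0,0,0,0],[1,20,0,0,0,0],[2,50,0,0,0,0],[3,80,0,0,0,0],[4,105,0,0,0,0],[4,121,0,0,0,0],[4,121,0,0,0,0],[4,121,0,0,0,0]]' 0 30
```

```text
time: 2.33
position: [0.5394, 0.109, 0.0802]
tool_rot: [0.054, 3.139, 0.002]
ft_force: [0.9, -1.0, 0.3]
grip_width: 0.459
grip_force: 0.0
time: 3.7
position: [0.5422, 0.2275, 0.079]
tool_rot: [-0.057, -3.14, 0.003]
ft_force: [-3.2, -4.2, 6.2]
grip_width: 0.136
grip_force: 30.0
```

```bash
python3 -m inch '[[0,0,0,0,0,0],[0,0,0,0,0,0],[0,0,50,0,0,0],[0,0,100,0,0,0],[60,-50,110,0,0,0],[85,-75,110,0,0,0],[85,-75,110,0,0,0],[85,-75,110,0,0,0],[85,-75,110,0,0,0]]' 50 30; python3 snap.py wrist w2
```

```text
time: 4.82
position: [0.6265, 0.1558, 0.1882]
tool_rot: [-0.053, -3.14, -0.001]
ft_force: [-0.3, -0.2, -0.1]
grip_width: 0.569
grip_force: 0.0
4.88 [626.6 155.7 188.3] [-5.30e-02 -3.14e+00 -1.00e-03] [ 0.3 -0.3 -0.5] 0.573014194650967
```

View pics/w2.png

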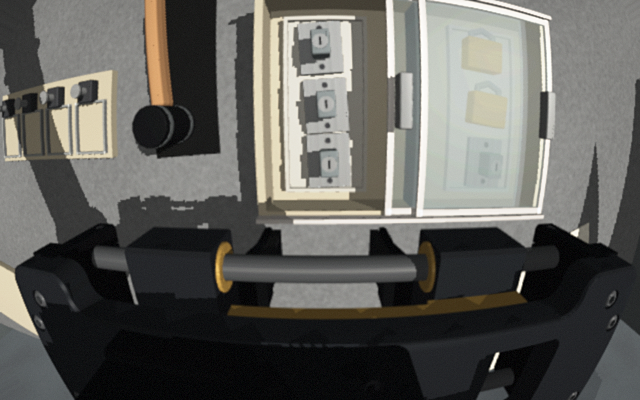

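The doors are open, with locks at (320,42), (327,104) and (329,166). I measure blocks and plates from depth.

```bash
cat > locks.py <<'E'
import sys
from h import *
f=sys.argv[1];x0,x1,y0,y1=[float(a)/1000 for a in sys.argv[2:6]];b=float(sys.argv[6])/1000 if len(sys.argv)>6 else .010
z=np.load(f'pics/{f}.npz');P=cloud('wrist',z['d'],z['T']);X,Y,Z=P[...,0],P[...,1],P[...,2]
ok=(X>x0)&(X<x1)&(Y>y0)&(Y<y1)
for nm,lo,hi in (('block',b+.026,b+.04),('plate',b+.004,b+.0125)):
    m=(ok&(Z>lo)&(Z<hi)).astype(np.uint8);m=cv2.morphologyEx(m,cv2.MORPH_OPEN,np.ones((3,3)) if nm=='plate' else np.ones((2,2)))
    k,l,st,c=cv2.connectedComponentsWithStats(m,connectivity=4)
    for i in range(1,k):
        if st[i,4]>60:
            q=P[l==i]*1000;r=cv2.minAreaRect(q[:,:2].astype(np.float32));print(nm,np.round(r[0]),np.round(r[1]),round(r[2],1),'z',np.round(np.median(q[:,2]),1),'mean',q[:,:2].mean(0).round(1),'px',c[i].round(),st[i,4])
E
python3 locks.py w2 420 650 105 215
python3 - <<'E'
import cv2
cv2.imwrite('pics/w2c.png',cv2.resize(cv2.imread('pics/w2.png')[0:215,240:400],None,fx=2.7,fy=2.7,interpolation=2))
E
```

```text
block [479. 157.] [32. 19.] 2.3 z nan mean [nan nan] px [321.  43.] 518
block [543. 160.] [19. 27.] 89.0 z nan mean [nan nan] px [327. 105.] 516
block [603. 162.] [18. 33.] 77.6 z nan mean [nan nan] px [330. 164.] 520
block [nan nan] [0. 0.] 0.0 z nan mean [nan nan] px [330. 210.] 440
plate [513. 159.] [ 87. 136.] 88.3 z 16.5 mean [486.7 149.6] px [314.  54.] 1017
plate [481. 156.] [57. 45.] 1.7 z 18.5 mean [483.8 155.8] px [320.  49.] 1673
plate [569. 199.] [  5. 114.] 88.3 z 16.5 mean [568.7 198.8] px [365. 129.] 467
plate [573. 149.] [ 69. 120.] 88.6 z 18.4 mean [575.2 156.8] px [324. 136.] 3966
plate [644. 128.] [23.  2.] 88.4 z 19.2 mean [643.7 127.9] px [300. 202.] 66
plate [645. 160.] [27.  1.] 88.3 z 20.4 mean [644.5 160. ] px [330. 202.] 78
plate [646. 191.] [32.  2.] 88.2 z 20.4 mean [645.4 191. ] px [358. 202.] 90
```

View pics/w2c.png

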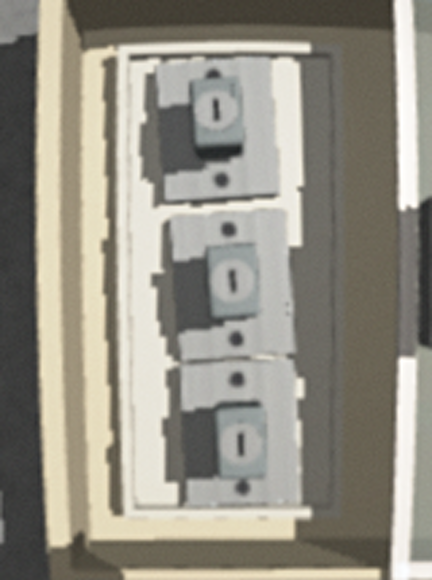

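Long sides turn out to run along world x, already suited to the rail, so gripping along y works for both. Taking the lock at (603,162) first, then viewing the rail on the way.

```bash
python3 -m inch '[[-23,6,-50,0,0,0],[-23,6,-100,0,0,0],[-23,6,-140,0,0,0],[-23,6,-153,0,0,0],[-23,6,-153,0,0,0],[-23,6,-153,0,0,0]]' 40 30; python3 -m inch '[[0,0,0,0,0,0],[0,0,0,0,0,0],[0,0,0,0,0,0],[0,0,40,0,0,0],[0,0,100,0,0,0],[0,-60,150,0,0,0],[0,-400,180,0,0,-3],[0,-400,180,0,0,-3],[0,-400,180,0,0,-3],[0,-400,180,0,0,-3],[0,-400,180,0,0,-3],[0,-400,180,0,0,-3],[0,-400,180,0,0,-3],[0,-400,180,0,0,-3],[0,-400,180,0,0,-3]]' 0 30; python3 snap.py wrist w3;  python3 - <<'E'
from h import *
z=np.load('pics/w3.npz');im=cv2.imread('pics/w3.png');P=cloud('wrist',z['d'],z['T']);hsv=cv2.cvtColor(im,cv2.COLOR_BGR2HSV).astype(int)
X,Y,Z=P[...,0],P[...,1],P[...,2]
for nm,m in (('lip',(Z>.015)&(Z<.021)),('floor',(Z>.009)&(Z<.0145)),('pin',(Z>.043)&(Z<.05))):
    m=(m&(X>.42)&(X<.62)&(Y<-.08)&(Y>-.4)).astype(np.uint8);k,l,st,c=cv2.connectedComponentsWithStats(m,connectivity=4)
    for i in range(1,k):
        if st[i,4]>(25 if nm=='pin' else 150):
            q=P[l==i];q=q[np.isfinite(q[:,0])]*1000;r=cv2.minAreaRect(q[:,:2].astype(np.float32));print(nm,np.round(r[0],1),np.round(r[1]),round(r[2],1),'z',q[:,2].mean().round(1),'px',c[i].round(),st[i,4])
E
```

```text
time: 5.62
position: [0.6059, 0.1604, 0.0376]
tool_rot: [0.056, 3.138, 0.002]
ft_force: [-0.4, -0.3, 0.6]
grip_width: 0.46
grip_force: 0.0
time: 7.5
position: [0.6049, -0.2379, 0.2151]
tool_rot: [-0.134, -3.138, -0.002]
ft_force: [0.7, -0.1, -1.3]
grip_width: 0.206
grip_force: 29.5
7.55 [ 605.  -238.   215.2] [-1.340e-01 -3.138e+00 -2.000e-03] [-0.7  0.4 -2.3] 0.20205037578904506
lip [ 520.  -206.9] [56. 92.] 85.3 z 18.4 px [346. 115.] 600
lip [ 507.8 -342.9] [58. 93.] 85.6 z 18.1 px [228. 116.] 595
lip [ 525.7 -276.3] [57. 69.] 85.4 z 18.3 px [284. 117.] 618
lip [ 536.5 -140.8] [57. 68.] 85.4 z 18.2 px [405. 115.] 579
floor [ 513.7 -241.1] [275. 111.] 85.5 z 12.5 px [317.  93.] 7876
floor [ 525.5 -276.4] [51. 62.] 85.4 z 12.5 px [285. 114.] 2360
floor [ 531.5 -208.1] [51. 62.] 85.1 z 12.5 px [345. 114.] 2428
floor [ 537.2 -139.8] [50. 62.] 85.8 z 12.5 px [405. 115.] 2187
floor [ 520.4 -344.9] [50. 63.] 85.6 z 12.5 px [227. 117.] 2105
pin [ 480.1 -272.1] [18. 17.] 46.4 z 46.3 px [281.  70.] 232
pin [ 485.9 -204.8] [17. 17.] 37.6 z 46.5 px [347.  69.] 225
pin [ 491.3 -137.3] [17. 17.] 18.4 z 46.3 px [412.  72.] 212
pin [ 474.3 -339.4] [17. 17.] 38.6 z 46.5 px [218.  74.] 202
```

View pics/w3.png

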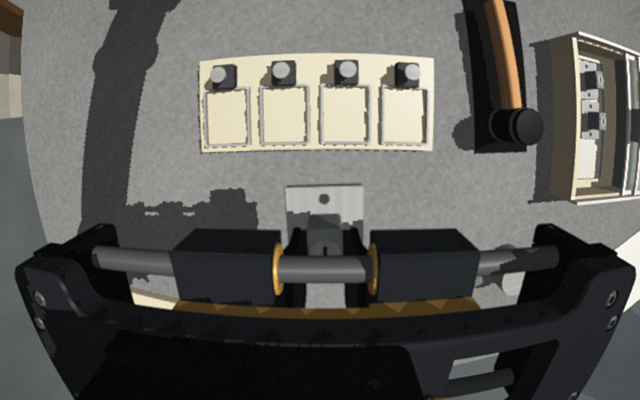

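Rail at (317,103) with four seats at y px ~116, all pins up; the held lock's front plate edge lies at (288–364,185). I work out the lock's offset in the grip.

```bash
cat > held.py <<'E'
import sys
from h import *
z=np.load(f'pics/{sys.argv[1]}.npz');s=np.array(ctrl.get_state()['position'])*1000
P=cloud('wrist',z['d'],z['T'])*1000;d=P-s
m=(abs(d[...,0]+10)<40)&(abs(d[...,1])<40)&(d[...,2]<-15)&(d[...,2]>-26);m[215:]=0
q=d[m];print('n',len(q),'z',np.median(q[:,2]).round(1),'x min',np.percentile(q[:,0],[1,3]).round(1),'y range',np.percentile(q[:,1],[2,98]).round(1))
f=q[q[:,0]<np.percentile(q[:,0],2)+3];print('front edge y range',f[:,1].min().round(1),f[:,1].max().round(1))
b=[q[(abs(q[:,1]-y)<3)][:,0].min() for y in(-15,-8,8,15)];print('front x at y=-15,-8,8,15',np.round(b,1))
E
python3 held.py w3
```

```text
n 2394 z -17.9 x min [-33.8 -33.3] y range [-19.3  22.9]
front edge y range -19.8 23.8
front x at y=-15,-8,8,15 [-34.3 -33.8 -32.8 -32.5]
```

```bash
python3 -m inch '[[-40,-53,-50,0,0,0],[-79,-105,-100,0,0,0],[-79,-105,-150,0,0,0],[-79,-105,-155,0,0,0],[-79,-105,-155,0,0,0],[-79,-105,-155,0,0,0]]' 0 30; python3 snap.py wrist w4; python3 held.py w4
```

```text
time: 8.3
position: [0.5274, -0.3444, 0.062]
tool_rot: [0.136, 3.136, -0.001]
ft_force: [-0.2, 0.6, -1.4]
grip_width: 0.202
grip_force: 29.5
8.35 [ 527.6 -344.5   62.3] [ 1.350e-01  3.136e+00 -1.000e-03] [ 1. -1. -1.] 0.20820482239944274
n 2617 z -18.0 x min [-49.5 -48.3] y range [-19.2  22.7]
front edge y range -3.7 11.8
front x at y=-15,-8,8,15 [-34.4 -34.1 -50.  -32.6]
```

```bash
python3 -m inch '[[-1.5,0.8,-10,0,0,0],[-1.5,0.8,-18,0,0,0],[-1.5,0.8,-22,0,0,0],[-1.5,0.8,-22,0,0,0],[-1.5,0.8,-22,0,0,0]]' 0 30; python3 -m inch '[[0,0,0,0,0,0],[0,0,0,0,0,0],[0,0,30,0,0,0],[0,0,80,0,0,0],[50,20,130,0,0,0],[75,20,150,0,0,0],[75,20,150,0,0,0],[75,20,150,0,0,0]]' 40 30; python3 snap.py wrist w5; python3 locks.py w5 490 560 -390 -300 12
```

```text
time: 8.98
position: [0.5241, -0.3444, 0.0385]
tool_rot: [0.139, 3.138, -0.0]
ft_force: [0.2, -0.5, -1.7]
grip_width: 0.202
grip_force: 29.6
time: 9.98
position: [0.5979, -0.3247, 0.1878]
tool_rot: [-0.14, -3.137, -0.0]
ft_force: [-0.5, 0.1, -1.0]
grip_width: 0.462
grip_force: 0.0
10.03 [ 597.3 -324.9  187.4] [-1.410e-01 -3.136e+00 -1.000e-03] [-0.  -0.1 -0.8] 0.45849800256930423
block [ 520. -344.] [16. 28.] 77.2 z nan mean [nan nan] px [298. 113.] 524
plate [ 518. -344.] [44. 58.] 87.0 z 20.5 mean [ 519.  -343.1] px [300. 112.] 1767
plate [ 523. -344.] [56. 63.] 84.9 z 18.4 mean [ 536.9 -333. ] px [312. 128.] 431
plate [ 514. -302.] [ 2. 24.] 85.0 z 18.4 mean [ 513.9 -302.1] px [340. 104.] 72
plate [ 542. -304.] [ 3. 29.] 85.3 z 18.4 mean [ 543.  -304.2] px [340. 132.] 107
```

```bash
python3 -m inch '[[25,485,0,0,0,4],[25,485,0,0,0,4],[25,485,0,0,0,4],[25,485,0,0,0,4],[25,485,0,0,0,4],[25,485,0,0,0,4],[25,485,0,0,0,4],[25,485,0,0,0,4],[25,485,0,0,0,4],[25,485,0,0,0,4]]' 40 30; python3 snap.py wrist w6; python3 locks.py w6 440 630 113 205
```

```text
time: 11.28
position: [0.6233, 0.1588, 0.1876]
tool_rot: [-0.031, -3.14, 0.003]
ft_force: [0.5, -0.9, -0.3]
grip_width: 0.46
grip_force: 0.0
11.32 [623.7 157.9 187.9] [-3.40e-02 -3.14e+00  2.00e-03] [-0.  -0.1  1.4] 0.4565657331024999
block [480. 157.] [30. 18.] 2.1 z nan mean [nan nan] px [320.  46.] 501
block [540. 160.] [17. 27.] 88.7 z nan mean [nan nan] px [325. 106.] 509
plate [489. 120.] [15. 90.] 79.6 z 16.4 mean [485.2 120.6] px [286.  56.] 389
plate [461. 170.] [67. 30.] 89.2 z 16.4 mean [452.5 179.9] px [343.  24.] 346
plate [481. 156.] [56. 45.] 1.8 z 18.5 mean [483.8 155.8] px [320.  52.] 1674
plate [511. 200.] [ 4. 66.] 88.7 z 16.4 mean [512.  200.5] px [364.  79.] 254
plate [540. 159.] [43. 56.] 89.1 z 18.5 mean [540. 159.] px [324. 106.] 1800
plate [583. 117.] [ 5. 94.] 89.0 z 16.4 mean [580.3 116.9] px [284. 146.] 348
plate [561. 200.] [ 4. 29.] 89.4 z 16.4 mean [561.8 199.3] px [364. 126.] 110
plate [604. 198.] [ 5. 51.] 88.4 z 16.5 mean [603.1 198.1] px [363. 166.] 215
```

```bash
python3 -m inch '[[-83,1,-50,0,0,0],[-83,1,-100,0,0,0],[-83,1,-140,0,0,0],[-83,1,-150.5,0,0,0],[-83,1,-150.5,0,0,0],[-83,1,-150.5,0,0,0]]' 40 30; python3 -m inch '[[0,0,0,0,0,0],[0,0,0,0,0,0],[0,0,0,0,0,0],[0,0,40,0,0,0],[0,0,100,0,0,0],[-14,-435,140,0,0,-3.6],[-14,-435,140,0,0,-3.6],[-14,-435,140,0,0,-3.6],[-14,-435,140,0,0,-3.6],[-14,-435,140,0,0,-3.6],[-14,-435,140,0,0,-3.6],[-14,-435,140,0,0,-3.6],[-14,-435,140,0,0,-3.6],[-14,-435,140,0,0,-3.6],[-14,-435,80,0,0,-3.6],[-14,-435,30,0,0,-3.6],[-14,-435,25,0,0,-3.6],[-14,-435,25,0,0,-3.6],[-14,-435,25,0,0,-3.6]]' 0 30; python3 snap.py wrist w7; python3 held.py w7
```

```text
time: 12.08
position: [0.5434, 0.1615, 0.0404]
tool_rot: [0.031, 3.138, 0.002]
ft_force: [-1.2, 0.6, -0.1]
grip_width: 0.458
grip_force: 0.0
time: 14.45
position: [0.5289, -0.2737, 0.0656]
tool_rot: [0.127, 3.135, -0.001]
ft_force: [0.4, -0.6, -1.1]
grip_width: 0.208
grip_force: 30.0
14.5 [ 528.7 -273.8   65.5] [ 1.270e-01  3.135e+00 -1.000e-03] [-0.3  0.3 -1. ] 0.2060346345377
n 2397 z -20.0 x min [-49.5 -48.7] y range [-18.8  22.5]
front edge y range -7.2 10.4
front x at y=-15,-8,8,15 [-30.7 -50.  -49.9 -28.2]
```

```bash
python3 -m inch '[[-1,-1.8,-10,0,0,0],[-1,-1.8,-18,0,0,0],[-1,-1.8,-24,0,0,0],[-1,-1.8,-24,0,0,0],[-1,-1.8,-24,0,0,0]]' 0 30; python3 -m inch '[[0,0,0,0,0,0],[0,0,0,0,0,0],[0,0,30,0,0,0],[0,0,80,0,0,0],[50,20,130,0,0,0],[75,20,147,0,0,0],[75,20,147,0,0,0],[75,20,147,0,0,0]]' 40 30; python3 snap.py wrist w8; python3 locks.py w8 490 560 -390 -235 12 | grep -v '\[ *[2345]\. '; python3 -m inch '[[20,410,0,0,0,4],[20,410,0,0,0,6],[20,410,0,0,0,6],[20,410,0,0,0,6],[20,410,0,0,0,6],[20,410,0,0,0,6],[20,410,0,0,0,6],[20,410,0,0,0,6],[20,410,0,0,0,6],[20,410,0,0,0,6]]' 40 30; python3 snap.py wrist w9; python3 locks.py w9 440 630 113 205
```

```text
time: 15.12
position: [0.5256, -0.275, 0.0404]
tool_rot: [-0.128, -3.138, -0.003]
ft_force: [-5.2, 3.4, 13.2]
grip_width: 0.2
grip_force: 30.0
time: 16.12
position: [0.5996, -0.2556, 0.1847]
tool_rot: [-0.129, -3.136, 0.0]
ft_force: [-1.2, -0.4, 0.5]
grip_width: 0.462
grip_force: 0.0
16.18 [ 599.2 -255.7  184.6] [-1.300e-01 -3.136e+00 -1.000e-03] [-0.1 -0.4 -0.9] 0.45967171759826136
block [ 526. -275.] [19. 27.] 84.5 z nan mean [nan nan] px [299. 117.] 558
block [ 522. -345.] [15. 34.] 59.6 z nan mean [nan nan] px [228. 119.] 513
plate [ 526. -256.] [15. 66.] 85.3 z 18.5 mean [ 520.4 -250.8] px [323. 110.] 247
plate [ 525. -275.] [44. 55.] 84.7 z 20.4 mean [ 524.9 -274.4] px [300. 116.] 1806
plate [ 519. -347.] [51. 57.] 86.1 z 20.5 mean [ 519.4 -341.8] px [235. 118.] 1598
plate [ 543. -320.] [15. 34.] 59.4 z 18.3 mean [ 544.8 -321.4] px [257. 140.] 156
plate [ 537. -372.] [29.  5.] 0.8 z 18.3 mean [ 538.3 -371.4] px [212. 140.] 100
plate [ 549. -298.] [17. 18.] 84.6 z 18.3 mean [ 551.7 -301.2] px [277. 145.] 109
plate [ 558. -278.] [21.  3.] 84.2 z 17.7 mean [ 557.9 -278.2] px [300. 148.] 79
time: 17.42
position: [0.621, 0.1521, 0.1859]
tool_rot: [0.031, -3.141, 0.001]
ft_force: [-1.0, 0.4, -0.3]
grip_width: 0.461
grip_force: 0.0
17.48 [621.  152.6 186.1] [ 3.100e-02 -3.141e+00  1.000e-03] [-0.  -0.3  0.3] 0.4573871004376084
block [479. 157.] [30. 19.] 1.0 z 44.7 mean [482.  156.1] px [332.  47.] 521
plate [531. 121.] [ 52. 193.] 73.3 z 16.4 mean [519.  124.8] px [301.  88.] 944
plate [469. 189.] [30. 46.] 89.7 z 16.5 mean [461.7 196.3] px [371.  36.] 274
plate [480. 155.] [44. 56.] 89.7 z 18.5 mean [482.7 154.9] px [331.  53.] 1673
plate [570. 199.] [  5. 119.] 88.1 z 16.4 mean [570.3 198.8] px [371. 138.] 486
```

```bash
python3 -m inch '[[-50,4,-10,0,0,0],[-100,4,-20,0,0,0],[-142,4,-60,0,0,0],[-142,4,-110,0,0,0],[-142,4,-140,0,0,0],[-142,4,-148,0,0,0],[-142,4,-148,0,0,0],[-142,4,-148,0,0,0]]' 40 30; python3 -m inch '[[0,0,0,0,0,0],[0,0,0,0,0,0],[0,0,0,0,0,0],[0,0,40,0,0,0],[0,0,100,0,0,0],[51,-364,140,0,0,-6],[51,-364,140,0,0,-6],[51,-364,140,0,0,-6],[51,-364,140,0,0,-6],[51,-364,140,0,0,-6],[51,-364,140,0,0,-6],[51,-364,140,0,0,-6],[51,-364,140,0,0,-6],[51,-364,80,0,0,-6],[51,-364,30,0,0,-6],[51,-364,25,0,0,-6],[51,-364,25,0,0,-6],[51,-364,25,0,0,-6]]' 0 30; python3 snap.py wrist w10; python3 held.py w10
```

```text
time: 18.48
position: [0.4803, 0.1591, 0.0395]
tool_rot: [-0.036, 3.139, 0.002]
ft_force: [-0.7, 0.5, -0.7]
grip_width: 0.46
grip_force: 0.0
time: 20.72
position: [0.5319, -0.2053, 0.0655]
tool_rot: [0.126, 3.135, -0.0]
ft_force: [0.5, -0.4, -1.8]
grip_width: 0.203
grip_force: 30.0
20.77 [ 531.7 -205.3   65.4] [ 0.127  3.135 -0.   ] [-0.2 -0.1 -1.2] 0.20547504352457663
n 2259 z -20.1 x min [-49.6 -48.7] y range [-18.9  22.4]
front edge y range -8.3 8.9
front x at y=-15,-8,8,15 [-29.  -49.9 -50.  -26.5]
```

```bash
python3 -m inch '[[0,-2.6,-10,0,0,0],[0,-2.6,-18,0,0,0],[0,-2.6,-24,0,0,0],[0,-2.6,-24,0,0,0],[0,-2.6,-24,0,0,0]]' 0 30; python3 -m inch '[[0,0,0,0,0,0],[0,0,0,0,0,0],[0,0,30,0,0,0],[0,0,80,0,0,0],[50,20,130,0,0,0],[75,20,147,0,0,0],[75,20,147,0,0,0],[75,20,147,0,0,0]]' 40 30; python3 snap.py wrist w11; python3 locks.py w11 490 560 -390 -170 12 | grep -v '\[ *[2345]\. '; python3 - <<'E'
from h import *
z=np.load('pics/w11.npz');P=cloud('wrist',z['d'],z['T'])*1000
for lo,hi,n in((70,80,'fin'),):
    m=((P[...,2]>lo)&(P[...,2]<hi)&(P[...,0]>500)&(P[...,0]<590)&(P[...,1]>150)).astype(np.uint8);k,l,st,c=cv2.connectedComponentsWithStats(m)
    for i in range(1,k):
        if st[i,4]>30:q=P[l==i];print(n,np.nanmean(q,0).round(1),st[i,4])
E
```

```text
time: 21.4
position: [0.5298, -0.2077, 0.0404]
tool_rot: [-0.128, -3.138, -0.003]
ft_force: [-5.2, 3.7, 13.2]
grip_width: 0.2
grip_force: 30.0
time: 22.4
position: [0.6037, -0.1882, 0.1848]
tool_rot: [-0.129, -3.136, 0.0]
ft_force: [-0.3, -0.4, -0.1]
grip_width: 0.462
grip_force: 0.0
22.45 [ 603.2 -188.3  184.6] [-0.13  -3.136 -0.   ] [-0.1  0.2  0.3] 0.45978084626409077
block [ 532. -208.] [19. 27.] 84.9 z nan mean [nan nan] px [299. 119.] 558
block [ 525. -278.] [25. 26.] 82.5 z 46.4 mean [ 525.4 -273. ] px [230. 120.] 516
block [ 521. -349.] [30. 26.] 84.4 z nan mean [nan nan] px [167. 125.] 440
plate [ 523. -188.] [16. 48.] 85.3 z 18.6 mean [ 518.6 -182.6] px [324. 104.] 240
plate [ 530. -208.] [44. 55.] 84.6 z 20.4 mean [ 529.8 -207.2] px [300. 117.] 1781
plate [ 524. -275.] [45. 56.] 85.3 z 20.5 mean [ 524.5 -271.8] px [238. 119.] 1575
plate [ 519. -347.] [51. 56.] 86.9 z 20.4 mean [ 519.2 -340.1] px [179. 123.] 1312
fin [542.2 221.3  73.2] 131
```

```bash
python3 -m inch '[[-61,416,0,0,0,2.7],[-61,416,0,0,0,2.7],[-61,416,0,0,0,2.7],[-61,416,0,0,0,2.7],[-61,416,0,0,0,2.7],[-61,416,0,0,0,2.7],[-61,416,0,0,0,2.7],[-61,416,0,0,0,2.7],[-61,416,-55,0,0,2.7],[-61,416,-100,0,0,2.7],[-61,416,-106,0,0,2.7],[-61,416,-106,0,0,2.7]]' 40 30; python3 -m inch '[[0,0,0,0,0,0],[0,0,0,0,0,0],[0,0,0,0,0,0],[-1,-25,0,0,0,0],[-2,-60,0,0,0,0],[-4,-95,0,0,0,0],[-5,-115,0,0,0,0],[-5,-121,0,0,0,0],[-5,-123,0,0,0,0],[-5,-123,0,0,0,0],[-5,-123,0,0,0,0]]' 0 30
```

```text
time: 23.95
position: [0.5445, 0.227, 0.0807]
tool_rot: [0.057, 3.141, -0.0]
ft_force: [0.5, -0.0, 0.8]
grip_width: 0.459
grip_force: 0.0
time: 25.32
position: [0.5404, 0.1074, 0.0808]
tool_rot: [0.051, 3.138, 0.003]
ft_force: [4.4, 3.8, -0.8]
grip_width: 0.136
grip_force: 30.0
```

```bash
python3 -m inch '[[0,0,0,0,0,0],[0,0,0,0,0,0],[0,0,50,0,0,0],[0,0,105,0,0,0],[70,225,105,0,0,0],[70,225,105,0,0,0],[70,225,105,0,0,0],[70,225,105,0,0,0],[70,225,105,0,0,0],[70,225,105,0,0,0],[70,225,105,0,0,0]]' 40 30;python3 snap.py wrist w12; cat > fin.py <<'E'
import sys
from h import *
z=np.load(f'pics/{sys.argv[1]}.npz');P=cloud('wrist',z['d'],z['T'])*1000
m=((P[...,2]>72)&(P[...,2]<80)&(P[...,0]>480)&(P[...,0]<600)&(P[...,1]>90)).astype(np.uint8);k,l,st,c=cv2.connectedComponentsWithStats(m)
for i in range(1,k):
    if st[i,4]>30:q=P[l==i];r=cv2.minAreaRect(q[:,:2].astype(np.float32));print('fin',np.round(r[0],1),np.round(r[1]),round(r[2],1),q[:,2].mean().round(1),c[i].round())
E
python3 fin.py w12
```

```text
time: 26.7
position: [0.6093, 0.328, 0.1854]
tool_rot: [-0.058, -3.141, 0.001]
ft_force: [-0.3, 0.4, 0.5]
grip_width: 0.461
grip_force: 0.0
26.75 [609.3 328.2 185.5] [ 0.058  3.141 -0.   ] [-0.1 -0.3  0.1] 0.4626810205982524
fin [546.1 387.1] [13. 50.] 89.5 76.2 [393. 125.]
fin [538.2 108.3] [13. 50.] 89.3 75.8 [104. 139.]
```

```bash
python3 -m inch '[[-40,40,0,0,0,0],[-63,59,-30,0,0,0],[-63,59,-80,0,0,0],[-63,59,-106,0,0,0],[-63,59,-106,0,0,0],[-63,59,-106,0,0,0]]' 40 30; python3 -m inch '[[0,0,0,0,0,0],[0,0,0,0,0,0],[0,0,0,0,0,0],[-1,-25,0,0,0,0],[-2,-60,0,0,0,0],[-3,-95,0,0,0,0],[-3,-115,0,0,0,0],[-3,-122,0,0,0,0],[-3,-122,0,0,0,0],[-3,-122,0,0,0,0]]' 0 30;python3 -m inch '[[0,0,0,0,0,0],[0,0,0,0,0,0],[0,0,50,0,0,0],[0,0,105,0,0,0],[100,70,105,0,0,0],[100,70,105,0,0,0],[100,70,105,0,0,0],[100,70,105,0,0,0],[100,70,105,0,0,0]]' 40 30;python3 snap.py wrist w13; python3 fin.py w13; python3 locks.py w13 440 660 290 395
```

```text
time: 27.5
position: [0.5465, 0.3886, 0.08]
tool_rot: [0.056, 3.14, 0.001]
ft_force: [-0.5, -0.3, 0.1]
grip_width: 0.459
grip_force: 0.0
time: 28.75
position: [0.5416, 0.2675, 0.0792]
tool_rot: [-0.052, -3.138, 0.001]
ft_force: [-5.4, -0.4, 4.5]
grip_width: 0.132
grip_force: 30.0
time: 29.88
position: [0.6428, 0.336, 0.1851]
tool_rot: [0.056, 3.14, 0.001]
ft_force: [-0.2, 0.7, -0.1]
grip_width: 0.457
grip_force: 0.0
29.93 [642.8 336.3 185.4] [5.60e-02 3.14e+00 2.00e-03] [ 0.1 -0.3  0.6] 0.4609248371848131
fin [542.7 267.7] [13. 50.] 87.8 76.1 [240.  88.]
fin [537.9 108.1] [14. 50.] 88.7 75.8 [ 96. 107.]
block [620. 371.] [ 77. 151.] 46.7 z nan mean [nan nan] px [354. 173.] 722
block [nan nan] [0. 0.] 0.0 z nan mean [nan nan] px [326. 153.] 505
plate [454. 368.] [26.  5.] 89.2 z 16.6 mean [453.8 368.4] px [350.   7.] 108
plate [500. 297.] [ 23. 104.] 77.8 z 16.5 mean [494.5 298.2] px [283.  46.] 464
plate [557. 376.] [  9. 164.] 87.2 z 16.4 mean [559.1 376.3] px [361. 104.] 638
plate [597. 329.] [76. 84.] 88.2 z 16.4 mean [614.4 309. ] px [298. 159.] 625
plate [604. 338.] [44. 55.] 87.9 z 18.5 mean [602.7 337.9] px [325. 147.] 1754
```

View pics/w13.png

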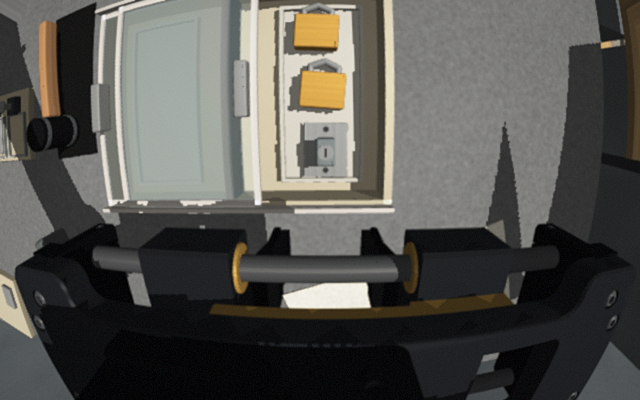

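The upper door is open; the fourth lock is at (325,150), the brass padlocks at (317,32) and (323,92).

```bash
python3 -m inch '[[-39,2,-50,0,0,0],[-39,2,-100,0,0,0],[-39,2,-138,0,0,0],[-39,2,-147.5,0,0,0],[-39,2,-147.5,0,0,0],[-39,2,-147.5,0,0,0]]' 40 30; python3 -m inch '[[0,0,0,0,0,0],[0,0,0,0,0,0],[0,0,0,0,0,0],[0,0,40,0,0,0],[0,0,100,0,0,0],[-66,-478,140,0,0,-2.8],[-66,-478,140,0,0,-2.8],[-66,-478,140,0,0,-2.8],[-66,-478,140,0,0,-2.8],[-66,-478,140,0,0,-2.8],[-66,-478,140,0,0,-2.8],[-66,-478,140,0,0,-2.8],[-66,-478,140,0,0,-2.8],[-66,-478,140,0,0,-2.8],[-66,-478,140,0,0,-2.8],[-66,-478,80,0,0,-2.8],[-66,-478,30,0,0,-2.8],[-66,-478,25,0,0,-2.8],[-66,-478,25,0,0,-2.8],[-66,-478,25,0,0,-2.8]]' 0 30; python3 snap.py wrist w14; python3 held.py w14
```

```text
time: 30.68
position: [0.6055, 0.3398, 0.0392]
tool_rot: [0.054, 3.138, 0.004]
ft_force: [-1.1, 0.1, 0.5]
grip_width: 0.46
grip_force: 0.0
time: 33.17
position: [0.54, -0.1388, 0.0639]
tool_rot: [0.129, 3.135, 0.0]
ft_force: [0.7, 0.2, -1.6]
grip_width: 0.204
grip_force: 30.0
33.23 [ 539.8 -138.8   63.8] [0.13  3.135 0.   ] [ 1.   0.4 -1. ] 0.20627803081191093
n 2255 z -18.4 x min [-49.6 -48.9] y range [-18.9  22.6]
front edge y range -7.0 10.6
front x at y=-15,-8,8,15 [-29.3 -50.  -50.  -26.9]
```

```bash
python3 -m inch '[[-1,-1.6,-10,0,0,0],[-1,-1.6,-18,0,0,0],[-1,-1.6,-24,0,0,0],[-1,-1.6,-24,0,0,0],[-1,-1.6,-24,0,0,0]]' 0 30; python3 -m inch '[[0,0,0,0,0,0],[0,0,0,0,0,0],[0,0,30,0,0,0],[0,0,80,0,0,0],[50,-70,130,0,0,0],[75,-100,147,0,0,0],[75,-100,147,0,0,0],[75,-100,147,0,0,0]]' 40 30; python3 snap.py wrist w15; python3 locks.py w15 480 570 -390 -100 12 | grep -v '\[ *[2345]\. '
```

```text
time: 33.85
position: [0.5367, -0.1403, 0.0387]
tool_rot: [-0.131, -3.138, -0.003]
ft_force: [-4.9, 1.1, 11.5]
grip_width: 0.208
grip_force: 30.1
time: 34.85
position: [0.6122, -0.2419, 0.1845]
tool_rot: [0.134, 3.139, -0.002]
ft_force: [-0.4, 0.5, -0.4]
grip_width: 0.458
grip_force: 0.0
34.9 [ 611.6 -240.4  183.8] [-0.132 -3.138 -0.   ] [-0.1  0.6 -0.2] 0.46140520552005787
block [ 487. -203.] [13. 21.] 9.5 z nan mean [nan nan] px [355.  58.] 247
block [ 487. -132.] [14. 32.] 34.3 z nan mean [nan nan] px [426.  61.] 253
block [ 484. -272.] [ 9. 16.] 12.1 z 46.2 mean [ 484.6 -271.7] px [282.  61.] 148
block [ 525. -276.] [21. 25.] 83.7 z nan mean [nan nan] px [283. 104.] 534
block [ 531. -206.] [21. 27.] 86.0 z nan mean [nan nan] px [355. 104.] 547
block [nan nan] [0. 0.] 0.0 z nan mean [nan nan] px [425. 108.] 510
block [ 520. -348.] [27. 26.] 85.6 z nan mean [nan nan] px [213. 108.] 512
plate [ 510. -255.] [16. 31.] 85.0 z 18.6 mean [ 505.5 -250.1] px [308.  84.] 149
plate [ 514. -227.] [16. 35.] 85.1 z 18.6 mean [ 510.6 -231.2] px [327.  87.] 162
plate [ 505. -186.] [16. 12.] 83.1 
[... 164 characters left out ...]
 18.6 mean [ 491.7 -319.7] px [240.  79.] 77
plate [ 524. -275.] [44. 56.] 84.6 z 20.5 mean [ 524.7 -273.8] px [286. 105.] 1764
plate [ 530. -208.] [45. 55.] 85.7 z 20.5 mean [ 530.4 -209.3] px [351. 104.] 1857
plate [ 516. -113.] [22.  6.] 4.7 z 18.2 mean [ 515.7 -112.9] px [440.  87.] 75
plate [ 517. -346.] [50. 61.] 86.5 z 20.4 mean [ 519.2 -340.2] px [223. 108.] 1464
plate [ 537. -141.] [44. 56.] 85.3 z 20.5 mean [ 537.2 -143.8] px [414. 108.] 1553
plate [ 533. -356.] [35. 42.] 84.3 z 18.3 mean [ 538.6 -364.9] px [204. 129.] 224
plate [ 551. -232.] [11. 23.] 85.1 z 18.5 mean [ 553.  -235.5] px [327. 129.] 120
plate [ 554. -329.] [ 6. 21.] 2.4 z 18.2 mean [ 554.2 -328. ] px [238. 139.] 81
```

View pics/w15.png

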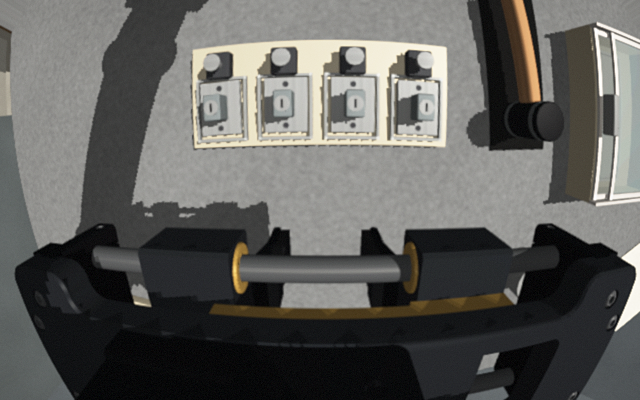

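All four locks are seated (px 211–427, 107). Next the mallet.

```bash
python3 -m inch '[[10,230,0,0,0,9.5],[10,230,0,0,0,9.5],[10,230,0,0,0,9.5],[10,230,0,0,0,9.5],[10,230,0,0,0,9.5],[10,230,0,0,0,9.5],[10,230,0,0,0,9.5]]' 75 30; python3 snap.py wrist w16; cat > mal.py <<'E'
import sys
from h import *
z=np.load(f'pics/{sys.argv[1]}.npz');im=cv2.imread(f'pics/{sys.argv[1]}.png');P=cloud('wrist',z['d'],z['T'])*1000;hsv=cv2.cvtColor(im,cv2.COLOR_BGR2HSV)
R=(P[...,0]>360)&(P[...,0]<620)&(abs(P[...,1]+10)<60)
for n,m in (('head',R&(P[...,2]>67)&(P[...,2]<80)),('handle',R&(P[...,2]>45)&(P[...,2]<62)&(hsv[...,1]>80)&(hsv[...,0]<25)),('mat',R&(P[...,2]>1.2)&(P[...,2]<6)&(hsv[...,2]<60))):
    m=m.astype(np.uint8);k,l,st,c=cv2.connectedComponentsWithStats(m)
    for i in range(1,k):
        if st[i,4]>100:q=P[l==i];r=cv2.minAreaRect(q[:,:2].astype(np.float32));print(n,np.round(r[0],1),np.round(r[1]),round(r[2],1),'z',np.median(q[:,2]).round(1),'mean',q.mean(0).round(1),c[i].round())
E
python3 mal.py w16
```

```text
time: 35.78
position: [0.6215, -0.012, 0.1845]
tool_rot: [0.126, -3.139, 0.0]
ft_force: [-0.6, -0.5, -0.8]
grip_width: 0.861
grip_force: 0.0
35.83 [621.6 -12.1 184.5] [ 0.126 -3.139  0.   ] [ 0.  -0.  -0.4] 0.8555325226424358
head [550.2  -9. ] [41. 41.] 63.1 z 73.4 mean [550.   -9.2  73.4] [336. 117.]
handle [482.8 -14.7] [92. 15.] 4.6 z 51.2 mean [483.9 -14.8  51. ] [334.  46.]
mat [498.7  -4.2] [ 85. 177.] 89.8 z 3.5 mean [499.5  -0.5   3.5] [345.  73.]
```

```bash
python3 -m inch '[[-50,3,0,0,0,0],[-72,3,-40,0,0,0],[-72,3,-90,0,0,0],[-72,3,-124,0,0,0],[-72,3,-124,0,0,0],[-72,3,-124,0,0,0]]' 75 50; python3 -m inch '[[0,0,0,0,0,0],[0,0,0,0,0,0],[0,0,0,0,0,0],[0,0,0,0,0,0],[0,0,20,0,0,0],[0,0,70,0,0,0],[0,0,120,0,0,0],[0,0,120,0,0,0],[0,0,120,0,0,0]]' 0 50; python3 snap.py wrist w17
```

```text
time: 36.58
position: [0.5511, -0.0082, 0.062]
tool_rot: [-0.127, 3.137, -0.0]
ft_force: [-0.1, -0.2, -0.3]
grip_width: 0.865
grip_force: 0.0
time: 37.7
position: [0.5492, -0.0071, 0.1802]
tool_rot: [0.13, -3.138, -0.001]
ft_force: [-0.4, -0.3, -2.9]
grip_width: 0.474
grip_force: 49.9
37.75 [548.8  -7.1 179.4] [ 0.13  -3.136 -0.   ] [-0.4 -0.1 -3.2] 0.47307784356185123
```

View pics/w17.png

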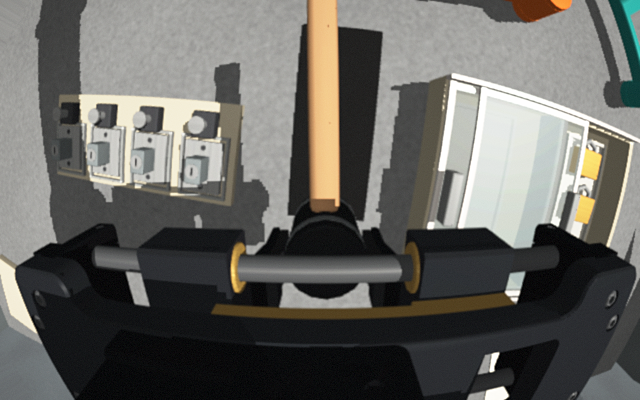

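```bash
python3 -m inch '[[-30,-65,0,0,0,-5],[-58,-130,0,0,0,-9.5],[-58,-130,0,0,0,-9.5],[-58,-130,-40,0,0,-9.5],[-58,-130,-66,0,0,-9.5],[-58,-130,-66,0,0,-9.5],[-58,-130,-66,0,0,-9.5]]' 0 50; python3 -m inch '[[0,0,-10,0,0,0],[0,0,-22,0,0,0],[0,0,-22,0,0,0]]'; python3 -m inch '[[0,0,30,0,0,0],[0,0,60,0,0,0],[0,0,60,0,0,0]]'; python3 snap.py wrist w18; cat > pins.py <<'E'
import sys
from h import *
z=np.load(f'pics/{sys.argv[1]}.npz');P=cloud('wrist',z['d'],z['T'])*1000
for i,(x,y) in enumerate([(491.3,-137.3),(485.9,-204.8),(480.1,-272.1),(474.3,-339.4)]):
    q=P[np.hypot(P[...,0]-x,P[...,1]-y)<6][:,2];q=q[q<60];print('pin',i,len(q),np.median(q).round(1) if len(q) else None)
E
python3 pins.py w18
```

```text
time: 38.62
position: [0.4924, -0.1372, 0.1149]
tool_rot: [0.13, 3.139, -0.001]
ft_force: [0.9, 0.3, -3.4]
grip_width: 0.469
grip_force: 49.9
time: 39.0
position: [0.4919, -0.1373, 0.0921]
tool_rot: [-0.131, -3.138, 0.0]
ft_force: [0.4, -0.0, -2.2]
grip_width: 0.469
grip_force: 49.9
time: 39.38
position: [0.4933, -0.1376, 0.1541]
tool_rot: [0.13, 3.135, 0.001]
ft_force: [-0.4, 0.7, -3.5]
grip_width: 0.471
grip_force: 49.9
39.42 [ 492.2 -137.1  152.7] [1.300e-01 3.138e+00 1.000e-03] [-0.  -0.4 -4.5] 0.4743037359182614
pin 0 0 None
pin 1 159 46.4
pin 2 167 45.9
pin 3 147 45.4
```

```bash
python3 -m inch '[[-5.5,-67.5,0,0,0,0],[-5.5,-67.5,0,0,0,0],[-5.5,-67.5,-39,0,0,0],[-5.5,-67.5,-39,0,0,0],[-5.5,-67.5,-50,0,0,0],[-5.5,-67.5,-62,0,0,0],[-5.5,-67.5,-62,0,0,0]]'; python3 -m inch '[[0,0,30,0,0,0],[0,0,61,0,0,0],[0,0,61,0,0,0]]'; python3 snap.py wrist w19; python3 pins.py w19
```

```text
time: 40.3
position: [0.4878, -0.2054, 0.0915]
tool_rot: [0.13, 3.136, -0.001]
ft_force: [-0.4, -0.0, 2.7]
grip_width: 0.471
grip_force: 50.0
time: 40.67
position: [0.4884, -0.2052, 0.1534]
tool_rot: [0.129, 3.134, 0.0]
ft_force: [-0.3, 0.4, -3.0]
grip_width: 0.469
grip_force: 50.0
40.73 [ 487.2 -204.5  151.8] [1.290e-01 3.137e+00 1.000e-03] [-0.6  0.1 -3.4] 0.47236170242088876
pin 0 129 34.4
pin 1 0 None
pin 2 164 46.3
pin 3 170 45.8
```

Pin 0 is down at 34 mm. I continue with pins 2 and 3.

```bash
python3 -m inch '[[-6.5,-67.5,0,0,0,0],[-6.5,-67.5,0,0,0,0],[-6.5,-67.5,-39,0,0,0],[-6.5,-67.5,-39,0,0,0],[-6.5,-67.5,-50,0,0,0],[-6.5,-67.5,-62,0,0,0],[-6.5,-67.5,-62,0,0,0]]'; python3 -m inch '[[0,0,30,0,0,0],[0,0,61,0,0,0],[0,0,61,0,0,0]]';python3 -m inch '[[-6,-67.5,0,0,0,0],[-6,-67.5,0,0,0,0],[-6,-67.5,-39,0,0,0],[-6,-67.5,-39,0,0,0],[-6,-67.5,-50,0,0,0],[-6,-67.5,-62,0,0,0],[-6,-67.5,-62,0,0,0]]'; python3 -m inch '[[0,0,30,0,0,0],[0,0,61,0,0,0],[0,0,100,0,0,0],[60,130,100,0,0,0],[60,130,100,0,0,0],[60,130,100,0,0,0],[60,130,100,0,0,0]]'; python3 snap.py wrist w20; python3 pins.py w20
```

```text
time: 41.6
position: [0.4816, -0.2731, 0.0913]
tool_rot: [0.13, 3.136, -0.001]
ft_force: [-1.0, 0.1, 6.9]
grip_width: 0.474
grip_force: 50.0
time: 41.98
position: [0.4819, -0.2731, 0.1526]
tool_rot: [0.13, 3.133, -0.001]
ft_force: [0.5, 0.1, -4.3]
grip_width: 0.474
grip_force: 50.0
time: 42.85
position: [0.4758, -0.3405, 0.0909]
tool_rot: [0.13, 3.135, -0.001]
ft_force: [-1.0, 1.3, 9.2]
grip_width: 0.467
grip_force: 50.0
time: 43.72
position: [0.5348, -0.208, 0.1883]
tool_rot: [0.124, 3.139, 0.0]
ft_force: [0.1, -1.6, -3.0]
grip_width: 0.473
grip_force: 50.0
43.77 [ 533.7 -210.4  188.5] [-1.300e-01 -3.139e+00  2.000e-03] [ 0.2 -0.3 -3.1] 0.46803524453472967
pin 0 109 34.6
pin 1 0 None
pin 2 108 34.4
pin 3 94 34.5
```

```bash
python3 -m inch '[[15.5,202.5,0,0,0,9.4],[15.5,202.5,0,0,0,9.4],[15.5,202.5,0,0,0,9.4],[15.5,202.5,0,0,0,9.4],[15.5,202.5,0,0,0,9.4],[15.5,202.5,0,0,0,9.4],[15.5,202.5,0,0,0,9.4]]'; python3 snap.py wrist w21; python3 pins.py w21;python3 locks.py w21 480 570 -390 -100 12 | grep -v '\[ *[2345]\. '|grep 'z 20'; python3 mal.py w21
```

```text
time: 44.65
position: [0.5494, -0.0102, 0.1887]
tool_rot: [-0.12, 3.139, -0.001]
ft_force: [-0.1, 0.4, -3.3]
grip_width: 0.471
grip_force: 50.0
44.7 [549.4  -9.6 188.7] [-1.210e-01  3.139e+00 -1.000e-03] [ 0.2  0.2 -3.4] 0.4744406574523052
pin 0 98 34.6
pin 1 78 34.5
pin 2 59 34.6
pin 3 44 34.3
plate [ 520. -276.] [59. 81.] 85.3 z 20.0 mean [ 523.5 -267.1] px [116. 151.] 1062
plate [ 518. -343.] [58. 60.] 84.0 z 20.2 mean [ 519.1 -336.1] px [ 78. 147.] 745
plate [ 534. -209.] [58. 64.] 85.3 z 20.2 mean [ 530.9 -201.4] px [159. 159.] 1118
plate [ 537. -140.] [46. 57.] 86.2 z 20.4 mean [ 536.1 -134.5] px [212. 166.] 1185
mat [482.4 -36.4] [205.  19.] 0.0 z 3.4 mean [499.6 -38.8   3.4] [303. 135.]
mat [482.6  21.7] [209.  45.] 3.2 z 3.5 mean [470.2  19.4   3.5] [358. 113.]
```

```bash
python3 -m inch '[[0,2,-50,0,0,0],[0,2,-100,0,0,0],[0,2,-118,0,0,0],[0,2,-123,0,0,0],[0,2,-126.5,0,0,0],[0,2,-126.5,0,0,0],[0,2,-126.5,0,0,0]]' 0 50
```

```text
time: 45.58
position: [0.5503, -0.0052, 0.0631]
tool_rot: [-0.127, 3.137, 0.001]
ft_force: [-0.0, -0.0, -3.5]
grip_width: 0.474
grip_force: 50.0
```

```bash
python3 -m inch '[[0,-2,0,0,0,0],[0,-2,-1,0,0,0],[0,-2,-1.8,0,0,0],[0,-2,-1.8,0,0,0]]' 0 50
```

```text
time: 46.08
position: [0.5495, -0.0073, 0.0602]
tool_rot: [-0.127, 3.139, 0.0]
ft_force: [0.2, -0.8, -2.6]
grip_width: 0.472
grip_force: 50.0
```

```bash
python3 -m inch '[[0,0,-0.8,0,0,0],[0,0,-0.8,0,0,0]]' 0 50;  python3 -m inch '[[0,0,0,0,0,0],[0,0,0,0,0,0],[0,0,0,0,0,0],[0,0,0,0,0,0],[0,0,40,0,0,0],[0,0,90,0,0,0],[50,0,125,0,0,0],[72,0,125,0,0,0],[72,0,125,0,0,0],[72,0,125,0,0,0]]' 75 30; python3 snap.py wrist w22; python3 mal.py w22; python3 fin.py w22
```

```text
time: 46.32
position: [0.5499, -0.0073, 0.0601]
tool_rot: [-0.127, 3.139, 0.001]
ft_force: [-2.4, 0.3, 5.0]
grip_width: 0.469
grip_force: 50.0
time: 47.58
position: [0.6204, -0.0077, 0.1837]
tool_rot: [0.126, -3.137, 0.0]
ft_force: [0.3, 0.5, 0.2]
grip_width: 0.861
grip_force: 0.0
47.62 [620.3  -7.6 183.8] [ 0.126 -3.137 -0.   ] [0.6 0.2 0.3] 0.8617252957292737
head [549.3  -7.3] [41. 41.] 78.9 z 73.4 mean [549.4  -7.3  73.4] [333. 118.]
handle [481.8 -13.1] [92. 16.] 4.6 z 51.1 mean [483.2 -13.2  50.9] [331.  47.]
mat [498.6  -4. ] [ 85. 177.] 89.9 z 3.5 mean [499.4  -1.1   3.5] [341.  73.]
fin [538.1 106.9] [13. 50.] 88.8 76.1 [462. 121.]
fin [542.3 266.5] [13. 50.] 87.2 75.8 [582. 151.]
```

```bash
python3 -m inch '[[-30,60,0,0,0,-6.3],[-77,275,0,0,0,-6.3],[-77,275,0,0,0,-6.3],[-77,275,0,0,0,-6.3],[-77,275,0,0,0,-6.3],[-77,275,0,0,0,-6.3],[-77,275,0,0,0,-6.3],[-77,275,-50,0,0,-6.3],[-77,275,-100,0,0,-6.3],[-77,275,-104,0,0,-6.3],[-77,275,-104,0,0,-6.3]]' 40 30; python3 -m inch '[[0,0,0,0,0,0],[0,0,0,0,0,0],[0,0,0,0,0,0],[1,25,0,0,0,0],[2,60,0,0,0,0],[3,95,0,0,0,0],[3,115,0,0,0,0],[3.5,121,0,0,0,0],[3.5,123,0,0,0,0],[3.5,123,0,0,0,0],[3.5,123,0,0,0,0]]' 0 30; python3 -m inch '[[0,0,0,0,0,0],[0,0,0,0,0,0],[0,0,50,0,0,0],[0,0,105,0,0,0],[70,-80,105,0,0,0],[70,-80,105,0,0,0],[70,-80,105,0,0,0],[70,-80,105,0,0,0]]' 40 30;python3 snap.py wrist w23; python3 fin.py w23; python3 snap.py scene s2; python3 snap.py side d2
```

```text
time: 49.0
position: [0.5457, 0.2665, 0.0819]
tool_rot: [0.049, 3.14, 0.0]
ft_force: [-0.3, -0.2, -0.1]
grip_width: 0.463
grip_force: 0.0
time: 50.38
position: [0.5489, 0.3875, 0.0811]
tool_rot: [-0.05, -3.141, 0.005]
ft_force: [-0.5, -5.2, 5.8]
grip_width: 0.13
grip_force: 30.0
time: 51.38
position: [0.6172, 0.312, 0.1849]
tool_rot: [-0.044, -3.14, -0.002]
ft_force: [0.3, -0.4, -1.3]
grip_width: 0.458
grip_force: 0.0
51.42 [616.7 312.9 184.9] [-4.20e-02 -3.14e+00 -2.00e-03] [0.5 0.2 0.6] 0.45718399660104597
fin [545.9 386.9] [13. 49.] 88.4 76.2 [411. 117.]
fin [538.2 108.3] [13. 49.] 88.9 75.8 [115. 128.]
51.48 [616.7 313.1 185. ] [-4.10e-02 -3.14e+00 -2.00e-03] [-0.6  0.2  0.1] 0.45851842623254907
51.52 [616.7 313.  185. ] [-4.10e-02 -3.14e+00 -1.00e-03] [-0.6  0.  -1.1] 0.45936538374104097
```

View pics/w23.png

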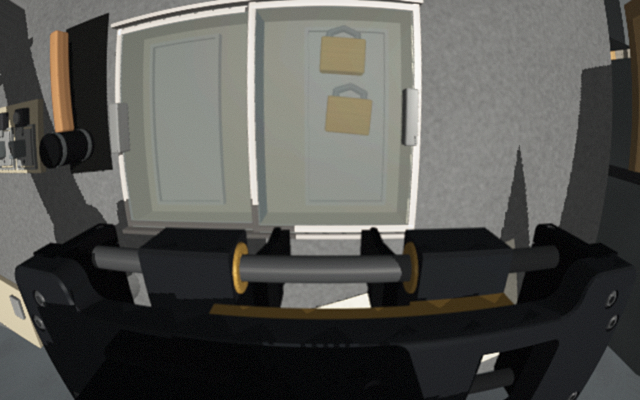

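View pics/s2.png

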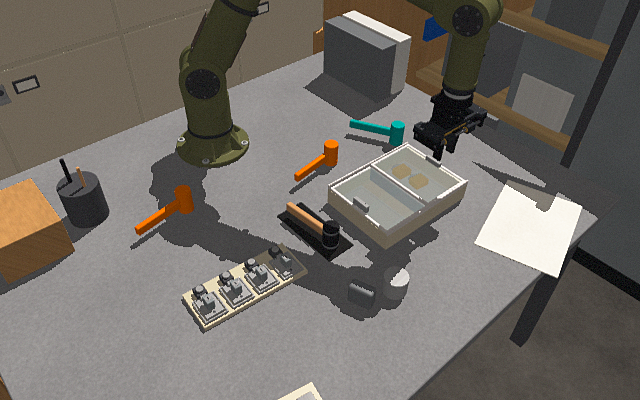

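The padlocks lie untouched, both trays hold no locks, the mallet is back on its mat and four locks sit in the rail. One check of the lower door's fin against its first position.

```bash
python3 fin.py w1; python3 fin.py w22|head -1
```

```text
fin [537.8 107.2] [12. 49.] 88.2 76.2 [324. 200.]
fin [545.6 386.8] [14. 50.] 88.1 75.7 [579. 198.]
fin [538.1 106.9] [13. 50.] 88.8 76.1 [462. 121.]
```

```bash
python3 -m inch '[[-77,-205,0,0,0,0],[-77,-205,0,0,0,0],[-77,-205,0,0,0,0],[-77,-205,0,0,0,0],[-77,-205,-50,0,0,0],[-77,-205,-100,0,0,0],[-77,-205,-105,0,0,0],[-77,-205,-105,0,0,0]]' 40 30; python3 -m inch '[[0,0,0,0,0,0],[0,0,0,0,0,0],[0,0,0,0,0,0],[0,-3,0,0,0,0],[0,-4,0,0,0,0],[0,-4,0,0,0,0]]' 0 30; python3 -m inch '[[0,0,0,0,0,0],[0,0,0,0,0,0],[0,0,50,0,0,0],[0,0,105,0,0,0],[80,145,105,0,0,0],[80,145,105,0,0,0],[80,145,105,0,0,0],[80,145,105,0,0,0]]' 40 30;python3 snap.py wrist w24; python3 fin.py w24
```

```text
time: 52.52
position: [0.5416, 0.1064, 0.0815]
tool_rot: [0.044, 3.14, 0.0]
ft_force: [0.4, -0.0, -0.1]
grip_width: 0.457
grip_force: 0.0
time: 53.28
position: [0.5414, 0.1073, 0.0811]
tool_rot: [0.041, 3.14, 0.011]
ft_force: [0.8, 10.2, -0.7]
grip_width: 0.133
grip_force: 30.0
time: 54.28
position: [0.6212, 0.2498, 0.184]
tool_rot: [-0.038, -3.141, 0.003]
ft_force: [-0.1, -0.9, -0.4]
grip_width: 0.458
grip_force: 0.0
54.33 [621.  246.8 184.4] [-0.044 -3.141  0.004] [-0.3 -0.6 -0.4] 0.4572545778534593
fin [538.4 107.9] [13. 50.] 89.0 75.9 [166. 115.]
fin [546.2 386.7] [13. 50.] 89.1 76.0 [476. 115.]
```

The lower door is firmly against its stop (10 N, no motion). Handing in.

```bash
python3 -c "
from bench import ctrl
print(ctrl.close_job())"
```

```text
the job is handed in; nothing more can be done
None
```

I handed the job in at about 54 s. All four lock units sit flat in their own seats with all four pins struck fully down, the mallet stands back on its mat, both doors are shut, and I touched none of the bystanders.

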